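# Clamp an arm board in the wrapping fixture

### The arm

A 6-joint arm with a two-finger parallel gripper is mounted at the origin on the work surface; the furniture and walls round the work are solid. World frame = base frame: x ahead of the robot, y to its left, z up, the work surface at z = 0. Lengths are in m, angles in rad, forces in N, time in s.
With the tool pointing down it reaches from about 0.3 to 0.85 m from the base axis. Payload 4.2 kg.
Tool frame: the origin (TCP) lies midway between the tips of the shut fingers; the grasp point (between the pads) lies 19 mm behind it (manip.grip_depth is the z of the grasp point in the tool frame, in m); z points along the fingers, y is the direction in which the jaws open and shut (so a half turn about z gives the same grasp; the last joint's range is limited). The gripper opens to 91 mm and grips with 3 to 60 N. Pads are 32 mm wide; open, the fingers measure 118 mm over their backs; the gripper's body (76 mm by 178 mm) begins 60 mm behind the grasp point.
Start: joints at [-0.02, 0.32, 1.565, -0, 1.257, -0.02], TCP at [0.575, 0, 0.214] pointing down, gripper open.
Joint ranges: [-3.11, 3.11], [-0.84, 2.01], [0.21, 2.61], [-1.34, 4.49], [0.05, 2.63], [-2.56, 2.56]. Speed limits (rad/s): [2.57, 2.57, 3.14, 3.14, 3.14, 3.14].

### API

Orientations are given as a unit quaternion [w, x, y, z].
In Python, from station import manip, cams gives the robot as it stands. The module is installed in compiled form; this text tells all that it offers.
- The arm moves only by the tool carry_out, never from a script. Its argument "increments" is a list of rows, each a list of 5 numbers: the shift along the tool's x, y, z in mm, then the turn about the tool's z in rad, then the opening, from 0 (shut) to 1 (fully open). A call has 1 to 5 rows; each row shifts and turns the commanded pose from where the row before left it, along the tool's axes as they then stand; what a row does not reach is not made up. A row lasts 1/10 s, in which the tool goes at most 50 mm and 8.59 degrees, less where a joint would pass 70% of its speed; a pose out of reach is approached as far as the arm can. A call with a gripper value outside its range is refused whole. The fingers move at their own pace and stop on an object; "squeeze" is the grip in N (left out, the last holds). Time passes only in rows, so rows that do not move let the fingers close. It gives the time, the measured TCP pose, the force and the opening at its end, in the units of the state.
- manip.get_state(): the state, without advancing time (a new reading comes with each control period).
- cams.grab_frame(name): name is "scene" or "side" or "wrist"; returns (picture, depth): 400x640x3 uint8, red, green, blue; 400x640 float32, m along the optical axis (not along the pixel's ray), 0 where there is no reading.
- cams.camera_params(name): a dict with "fx", "fy", "cx", "cy" (pixels), "rvec" (rotation vector, rad) and "tvec" (3), from world to camera coordinates, as OpenCV has them. Camera axes: x right, y down, z forward; pixel columns grow to the right and rows downward; lengths in m; the calibration is good to about 2 mm. A picture is of the moment at which its call begins: read the wrist's pose just before it. camera_params takes no time and is no camera call; for the wrist camera it gives the pose at the moment of the call.
- manip.close_job(): hands the job in, once; it reports no verdict.
Trained networks look in the newest picture that a camera, given by its name, has taken for a name from the list of things; names that differ only in an ending like _2 or _b are one class to them, and where a whole thing is asked for, a point or a joint stands for the part that bears it (a point fixed in the world has none). Each returns a list of dicts, best first, with "conf" (0 to 1); they miss things now and then, are a little off and sometimes report something else, mostly with a low value. They report only what shows in the picture. A call takes as long as a camera call. They do not tell look-alikes from the thing itself.
- cams.regions_of(camera, target): "pixels" (400x640 bool, what is visible of it).
- cams.mark_of(camera, target): "position" ([x, y, z] in m, in world coordinates, good to about 4 mm: a listed point, or the origin of a listed thing).
The state is a dict: "t": time; "joint_pos": joint angles; "qvel": joint speeds; "tau": joint torques, N m; "tool_pos": TCP position; "orientation": TCP orientation; "force": force on the tool from outside, world axes, zero at the start; "moment": the same for the moment, N m; "grip_width": finger opening in m.
Only numpy, scipy, OpenCV 4.12 (cv2) and the standard library are available. Lean on these libraries where they do the work, as an engineer would, in place of code of your own. Each camera call takes 0.05 s, during which the arm holds its last target. There are 200 camera calls.

### The job

Get the flat white arm board clamped in the wrapping fixture, ready to be wrapped. First throw the fixture's hold-down fully open by its knob, then slide the board along its channel until its front end sticks well out over the front edge of the stand, about 60 mm, without letting it tip off. Grip that overhanging end by its two sides, lay the board flat in the bed between the lips with its far end close up to the end stop, setting it down rather than dropping it, let go, and throw the hold-down back over so that it rests on the board; leave the other things on the table where they are.

Things in the scene. Friction and masses are not known exactly. Their poses are not given: they have to be found in the camera images.
- splint_board: Arm board: plain flat white plastic, rounded corners, 180 long (x) x 60 wide (y) x 6 mm thick, 90 g, same both ways round. Origin: centre of its underside. Starts in the stand's channel, rails 4 mm off each long side keep fingers away; slides freely along it. Its rear end, 5 to 15 mm behind the stand at first, can be pushed by closed fingertips held 2 mm above the channel floor.
- stand: Stand (fixed): small grey bench, 170 long (x) x 90 mm wide (y), with a channel along x for the board, open at both ends. Origin: centre of its underside on the table; +x points to its rear, away from the robot. Channel floor 60 mm above the table; aluminium rails 10 mm wide along both sides, inner faces 68 mm apart, tops 69 mm above the table.
- stand_front_edge (a point): Middle of the stand's front top edge, 85 mm in -x from the stand's origin, 60 mm above the table. With its centre 60 mm in front (-x) of the stand's origin the board sticks out 65 mm; with its centre past this edge it tips off.
- fixture: Wrapping fixture (fixed): grey block on a dark plate. Origin: on the table below the place for the board's centre; +x to the end stop (away from the robot), +y to the hold-down's hinge. Bed 50 mm above the table, x = -18 to +94 mm, lips 4 mm high, inner faces 72 mm apart. End stop: bar with face at x = +94 mm, 14 mm above the bed. In front of x = -20 mm the laid board is free beneath, so fingers can hold it.
- bed (a point): Bed surface at the place for the board's centre, 50 mm above the fixture's origin, axes as the fixture's. The board belongs here, along the fixture's x: underside on the bed, far end 0 to 20 mm from the end stop.
- hold_down (a joint): Hinge (rad) of the hold-down, a rigid rocker: arm with rubber foot at 44 mm, and handle with knob at 75 mm, 55 degrees above the arm. Axis along fixture x through y = +58, z = 66 mm. 0: foot rests on a laid board; -0.08: empty bed, as at the start; grows as the knob goes to fixture +y; 1.35: fully open. Weight holds it at both ends; past the dead point near 0.65 (knob upright) it falls on by itself.
- knob (a point): Centre of the hold-down's black ball knob, 28 mm across, fixture x = +30 mm. Shut on the empty bed: fixture y = +10 mm, 124 mm above the table; on a board: y = +15, 127 mm; upright y = +58, 141 mm; fully open y = +109, 121 mm. A few N move it: push it sideways with closed fingertips along its arc (up, then down), or pinch it from above.
- swab_stack: Bystander: stack of white gauze swabs, 46 x 60 x 28 mm; origin at the centre of its underside. Leave it where it is.
- tourniquet: Bystander: rolled blue tourniquet with a pale buckle, 62 x 46 x 24 mm; origin at the centre of its underside. Leave it where it is.
Things that resemble listed ones, but are neither listed nor needed, are in the scene too. There is more than one size of the splint_board; the job needs the smaller.

How it is judged:
By the outcome, as a careful person would: the job done as asked, in the order asked, and still so for the second after the job is handed in, with the robot touching nothing.
It also fails if it takes over 72 s, if anything falls off the work surface, if the arm or the gripper's body presses on something with over 40 N, if the wrist force passes 120 N, or if a joint passes its speed limit or range.

## Working session

There is one attempt and no reset: what is moved stays moved. The work goes in short steps, Python scripts to look and compute and a tool call to move; the robot and the scene stay as the last step left them, time stands still between calls to the robot, and variables do not carry over. Pictures are saved under pics/ and viewed, about 8 in all and at most 12, crops included, and the job is handed in when it is done.

Besides the shell and the picture viewer there is one more tool, called after ">>>" as name([rows], argument=value, ...), one row to a line, values as JSON. carry_out: Moves the arm, as the interface text tells. Its arguments: {"type":"object","properties":{"increments":{"type":"array","items":{"type":"array","items":{"type":"number"}}},"squeeze":{"type":"number"}},"required":["increments"]}

```bash
mkdir -p pics
cat > h.py <<'E'
import numpy as np, cv2
from station import manip, cams
def grab(n):
    p=cams.camera_params(n); im,d=cams.grab_frame(n); return im,d,p
def world(d,p):
    v,u=np.mgrid[0:d.shape[0],0:d.shape[1]]
    c=np.stack([(u-p['cx'])/p['fx']*d,(v-p['cy'])/p['fy']*d,d],-1)
    R=cv2.Rodrigues(np.array(p['rvec'],float))[0]
    w=(c-np.array(p['tvec']).ravel())@R
    w[d<=0]=np.nan
    return w
def save(im,f): cv2.imwrite('pics/'+f,im[:,:,::-1])
E
python3 - <<'E'
from h import *
s=manip.get_state();print(s['t'],s['tool_pos'],s['orientation'],s['force'],s['grip_width'],manip.grip_depth)
for c in ['scene','side']:
    im,d,p=grab(c); save(im,c+'1.png')
    np.savez(c+'.npz',im=im,d=d,w=world(d,p))
    for t in ['splint_board','stand','stand_front_edge','fixture','bed','knob','swab_stack','tourniquet']:
        print(c,t,[(round(r['conf'],2),np.round(r['position'],3).tolist()) for r in cams.mark_of(c,t)][:4])
E
```

```text
0.0 [5.74513095e-01 4.94818202e-07 2.13118421e-01] [-6.24101150e-04  7.07114647e-01  7.07098366e-01 -6.21848666e-04] [-0.59839524 -1.02396822  0.42962683] 0.0910623085389289 -0.0188
scene splint_board [(0.91, [0.219, -0.377, 0.002]), (0.88, [0.531, -0.164, 0.058]), (0.36, [0.532, 0.189, 0.049]), (0.17, [0.506, -0.006, -0.001])]
scene stand [(0.97, [0.518, -0.165, -0.002])]
scene stand_front_edge [(0.72, [0.502, -0.007, -0.001])]
scene fixture [(0.67, [0.534, 0.189, -0.003])]
scene bed [(0.81, [0.532, 0.186, 0.049]), (0.23, [0.534, 0.189, -0.002])]
scene knob [(0.55, [0.567, 0.201, 0.12])]
scene swab_stack [(0.85, [0.502, -0.006, 0.003]), (0.66, [0.53, -0.163, 0.062]), (0.43, [0.52, -0.165, -0.001])]
scene tourniquet [(0.76, [0.412, 0.003, 0.002])]
side splint_board [(0.83, [0.222, -0.382, -0.001]), (0.81, [0.527, -0.16, 0.06])]
side stand [(0.9, [0.521, -0.162, 0.0])]
side stand_front_edge [(0.7, [0.433, -0.173, 0.063])]
side fixture [(0.55, [0.537, 0.191, 0.0])]
side bed [(0.76, [0.534, 0.185, 0.052])]
side knob [(0.75, [0.568, 0.202, 0.123])]
side swab_stack [(0.69, [0.507, -0.01, 0.002])]
side tourniquet [(0.76, [0.413, 0.001, -0.0])]
```

View pics/scene1.png

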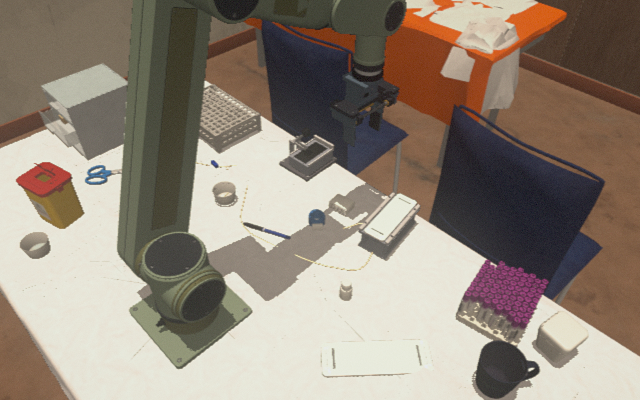

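View pics/side1.png

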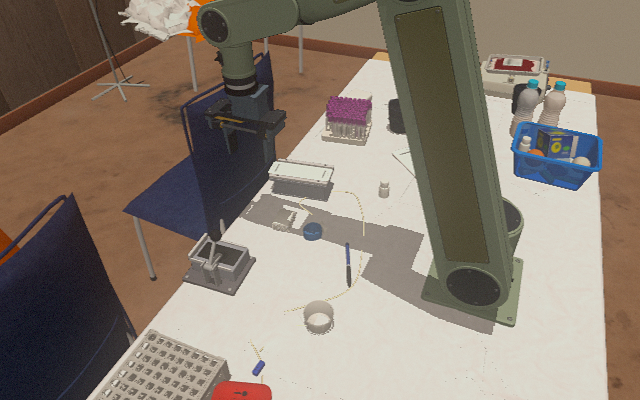

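Run:
```python
from h import *
def rect(m,w,name):
    q=w[m][:,:2]; c,s,a=cv2.minAreaRect((q*1000).astype(np.float32)); print(name,len(q),np.round(c),np.round(s),round(a,1))
for c in ['scene','side']:
    f=np.load(c+'.npz'); w=f['w'];im=f['im'].astype(int)
    z=w[...,2]; x=w[...,0]; y=w[...,1]
    st=(abs(x-.52)<.14)&(abs(y+.165)<.1)
    fx=(abs(x-.53)<.16)&(abs(y-.19)<.12)
    rect(st&(abs(z-.066)<.0015)&(im.min(-1)>150),w,c+' board66')
    rect(st&(z>.0675)&(z<.072),w,c+' rails')
    rect(fx&(z>.047)&(z<.057),w,c+' fixtop')
    rect(fx&(z>.059)&(z<.068),w,c+' endstop')
    rect(fx&(z>.11)&(z<.15),w,c+' knob')
    rect((abs(x-.22)<.2)&(abs(y+.38)<.12)&(z>.002)&(z<.012)&(im.min(-1)>150),w,c+' decoy')
```

```text
scene board66 687 [ 524. -160.] [182.  84.] 9.4
scene rails 592 [ 523. -163.] [180.  89.] 8.6
scene fixtop 656 [576. 202.] [124. 113.] 4.4
scene endstop 117 [590. 194.] [116. 104.] 84.2
scene knob 69 [560. 195.] [20. 24.] 47.4
scene decoy 8227 [ 220. -380.] [240. 400.] 90.0
side board66 466 [ 525. -162.] [178.  89.] 8.7
side rails 167 [ 520. -159.] [174.  90.] 9.1
side fixtop 1012 [573. 204.] [120. 113.] 0.0
side endstop 193 [597. 217.] [ 67. 133.] 57.5
side knob 131 [561. 205.] [29. 22.] 75.3
side decoy 497 [ 331. -359.] [180. 267.] 20.5
```

The scene shows the stand and white board at (390,220), the fixture at (308,155), and a second, larger white board flat on the table at (375,357), which is the look-alike. The board meant is the one in the stand channel, about 180 long. Next I take a close look at the fixture.

>>> carry_out([
  [35,-16,-20,0,0],
  [35,-16,-20,0,0],
  [35,-16,-20,0,0],
  [35,-16,-20,0,0],
  [0,0,0,0,0],
])

```text
t: 1.4
tool_pos: [0.5106, 0.1437, 0.2973]
orientation: [0.001, 0.705, 0.709, 0.003]
force: [0.5, -0.1, 0.7]
grip_width: 0.0542
```

```bash
cat > look.py <<'E'
import sys
from h import *
s=manip.get_state();print(s['t'],np.round(s['tool_pos'],4),np.round(s['orientation'],3),s['grip_width'])
im,d,p=grab('wrist'); save(im,sys.argv[1]+'.png'); np.savez(sys.argv[1]+'.npz',im=im,d=d,w=world(d,p))
for t in sys.argv[2:]:
    print(t,[(round(r['conf'],2),np.round(r['position'],4).tolist()) for r in cams.mark_of('wrist',t)][:3])
E
python3 look.py w1 fixture bed knob hold_down
```

```text
1.4 [0.5106 0.1437 0.2973] [0.001 0.705 0.709 0.003] 0.054211662871113384
fixture [(0.91, [0.5356, 0.1896, -0.0003])]
bed [(0.82, [0.5367, 0.1964, 0.0502])]
knob [(0.6, [0.5645, 0.2008, 0.1213])]Traceback (most recent call last):
  File "look.py", line 6, in <module>
    print(t,[(round(r['conf'],2),np.round(r['position'],4).tolist()) for r in cams.mark_of('wrist',t)][:3])
                                                                              ~~~~~~~~~~~~^^^^^^^^^^^
ValueError: it knows: bed, fixture, knob, splint_board, stand, stand_front_edge, swab_stack, tourniquet
```

View pics/w1.png

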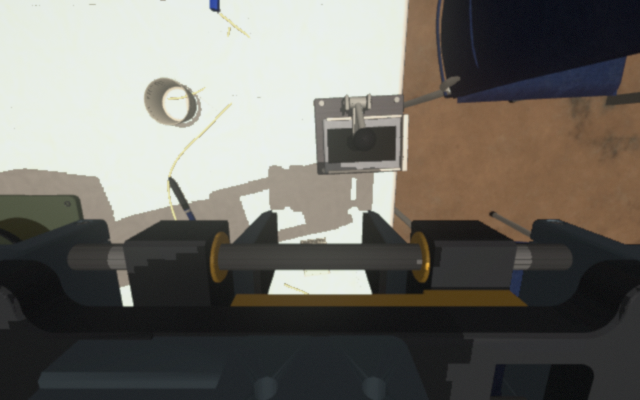

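The wrist view shows the fixture at (360,140): hinge at (357,100) at top, knob at (362,140), end stop on the right near (404,145). Next I measure its yaw.

Run:
```python
from h import *
f=np.load('w1.npz'); w=f['w'];im=f['im'].astype(int)
x,y,z=w[...,0],w[...,1],w[...,2]
fx=(abs(x-.54)<.13)&(abs(y-.2)<.12)&(np.arange(400)[:,None]<205)
for lo,hi in [(.002,.03),(.046,.052),(.0525,.0565),(.060,.0665),(.10,.14)]:
    m=(fx&(z>lo)&(z<hi)).astype(np.uint8)
    n,l,st,c=cv2.connectedComponentsWithStats(m)
    for i in range(1,n):
        if st[i,4]>40:
            q=w[l==i]; r=cv2.minAreaRect((q[:,:2]*1000).astype(np.float32)); print(lo,st[i],np.round(r[0]),np.round(r[1]),round(r[2],1),np.round(q.min(0),3),np.round(q.max(0),3))
big=im[85:185,300:420].astype(np.uint8); save(cv2.resize(big,None,fx=5,fy=5,interpolation=cv2.INTER_CUBIC),'w1c.png')
```

```text
0.002 [ 254   55  150   61 3645] [526. 277.] [ 86. 231.] 90.0 [0.41  0.234 0.002] [0.641 0.32  0.027]
0.002 [ 300   96   75  103 1757] [531. 174.] [105. 177.] 22.9 [0.479 0.098 0.002] [0.601 0.263 0.03 ]
0.002 [259 164  29  25 299] [433. 135.] [47. 41.] 0.6 [0.41  0.115 0.002] [0.457 0.155 0.006]
0.046 [ 323  115   78   58 3354] [572. 190.] [113.  80.] 2.7 [0.515 0.149 0.046] [0.63  0.232 0.052]
0.06 [352 111   7  25  62] [559. 220.] [ 8. 32.] 3.4 [0.555 0.204 0.06 ] [0.564 0.236 0.066]
0.06 [401 114   8  57 324] [631. 194.] [ 8. 78.] 2.8 [0.626 0.155 0.06 ] [0.637 0.233 0.065]
0.1 [353 119  23  32 489] [561. 204.] [27. 35.] 30.1 [0.55  0.187 0.1  ] [0.576 0.224 0.138]
```

View pics/w1c.png

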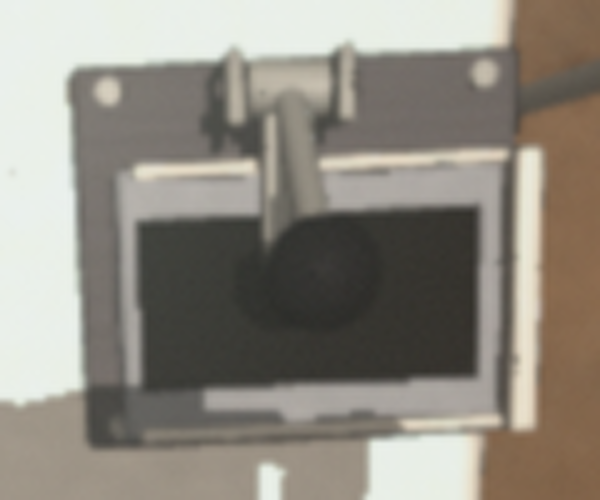

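>>> carry_out([
  [4,14,33,-0.045,0],
  [4,14,33,0,0],
  [4,14,33,0,0],
  [4,13,33,0,0],
  [0,0,0,0,0],
])

```text
t: 2.1
tool_pos: [0.5636, 0.1559, 0.156]
orientation: [-0.003, 0.692, 0.722, -0.005]
force: [-1.4, -0.8, 0.3]
grip_width: 0.0007
```

```bash
cat > fr.py <<'E'
from h import *
s=manip.get_state(); t=np.array(s['tool_pos'])
from scipy.spatial.transform import Rotation as R
q=s['orientation']; M=R.from_quat([q[1],q[2],q[3],q[0]]).as_matrix()
print(round(s['t'],2),np.round(t*1000,1),'toolx yaw deg',round(np.degrees(np.arctan2(M[1,0],M[0,0])),2),'z',np.round(M[:,2],3),'F',np.round(s['force'],1),'w',round(s['grip_width'],4))
for n,o,a in [('fixt',(534,189),.048)]:
    d=t[:2]*1000-o; print(n,round(d[0]*np.cos(a)+d[1]*np.sin(a),1),round(-d[0]*np.sin(a)+d[1]*np.cos(a),1))
E
python3 fr.py
```

```text
2.1 [563.6 155.9 156. ] toolx yaw deg 92.47 z [-0.011 -0.003 -1.   ] F [-1.4 -0.8  0.3] w 0.0007
fixt 28.0 -34.5
```

>>> carry_out([
  [2,1,20,0,0],
  [2,1,20,0,0],
  [0,0,0,0,0],
  [8,0,0,0,0],
  [0,0,0,0,0],
])

```text
t: 2.6
tool_pos: [0.5674, 0.1702, 0.1237]
orientation: [0.001, 0.691, 0.723, 0.001]
force: [-0.5, 0.4, -0.1]
grip_width: 0.0006
```

```bash
python3 fr.py
```

```text
2.6 [567.4 170.2 123.7] toolx yaw deg 92.59 z [ 0.002  0.    -1.   ] F [-0.5  0.4 -0.1] w 0.0006
fixt 32.5 -20.4
```

>>> carry_out([
  [0,-2,8,0,0],
  [8,0,-4,0,0],
  [8,0,-5,0,0],
  [9,0,-4,0,0],
  [9,0,-3,0,0],
])

```text
t: 3.1
tool_pos: [0.5635, 0.2051, 0.1307]
orientation: [0.0, 0.691, 0.723, 0.001]
force: [0.4, -0.7, -0.6]
grip_width: 0.0005
```

>>> carry_out([
  [9,0,-1,0,0],
  [9,0,0,0,0],
  [9,0,0,0,0],
  [9,0,0,0,0],
  [0,0,0,0,0],
])

```text
t: 3.6
tool_pos: [0.5616, 0.241, 0.1307]
orientation: [-0.0, 0.691, 0.723, 0.0]
force: [-0.6, 0.6, 1.1]
grip_width: 0.0002
```

```bash
python3 fr.py;  python3 look.py w2 knob
```

```text
3.6 [561.6 241.  130.7] toolx yaw deg 92.65 z [-0.  0. -1.] F [-0.6  0.6  1.1] w 0.0002
fixt 30.0 50.7
3.6 [0.5616 0.241  0.1307] [-0.     0.691  0.723  0.   ] 0.00020963576957395562
knob [(0.71, [0.5599, 0.2909, 0.1291])]
```

>>> carry_out([
  [0,0,-40,0,0],
  [-15,0,-45,0,0],
  [-35,-5,-35,0,0],
  [-42,-5,-25,0,0],
  [-45,-5,-20,0,0],
])

```text
t: 4.2
tool_pos: [0.5529, 0.1009, 0.2981]
orientation: [0.001, 0.691, 0.723, 0.001]
force: [0.4, -0.1, -0.5]
grip_width: 0.0005
```

>>> carry_out([
  [-49,-5,0,-0.1,0],
  [-49,-5,0,0,0],
  [-49,-5,0,0,0],
  [-49,-5,0,0,0],
  [-49,0,0,0,0],
])

```text
t: 4.7
tool_pos: [0.5627, -0.1455, 0.2964]
orientation: [0.0, 0.654, 0.756, 0.0]
force: [0.9, 0.0, 0.4]
grip_width: 0.0004
```

>>> carry_out([
  [-45,0,0,0,0],
  [-25,0,0,0,0],
  [0,0,0,0,0],
])

```text
t: 5.0
tool_pos: [0.5734, -0.2162, 0.2951]
orientation: [-0.0, 0.656, 0.755, -0.001]
force: [-0.5, 0.2, 0.7]
grip_width: 0.0005
```

```bash
python3 fr.py;  python3 look.py w3 splint_board stand stand_front_edge
```

```text
5.0 [ 573.4 -216.2  295.1] toolx yaw deg 98.02 z [-0.001 -0.001 -1.   ] F [-0.5  0.2  0.7] w 0.0005
fixt 19.9 -406.6
5.0 [ 0.5734 -0.2162  0.2951] [-0.     0.656  0.755 -0.001] 0.0005305255804179142
splint_board [(0.96, [0.5275, -0.162, 0.0627]), (0.59, [0.2178, -0.379, 0.0007])]
stand []
stand_front_edge []
```

View pics/w3.png

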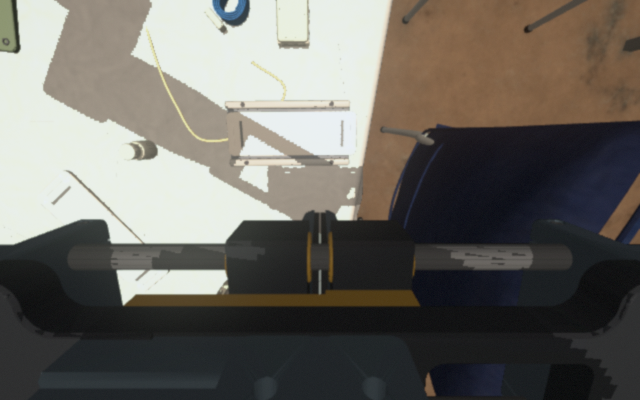

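The stand is at (290,132): rails at rows 104 and 160, board from column ~242 to ~355, with its rear slightly past the stand on the right.

Run:
```python
from h import *
f=np.load('w3.npz'); w=f['w'];im=f['im'].astype(int)
x,y,z=w[...,0],w[...,1],w[...,2]
st=(abs(x-.53)<.14)&(abs(y+.165)<.09)&(np.arange(400)[:,None]<205)
for lo,hi in [(.056,.0630),(.0635,.0672),(.0676,.073),(.055,.075)]:
    m=(st&(z>lo)&(z<hi)).astype(np.uint8)
    n,l,s,c=cv2.connectedComponentsWithStats(m)
    for i in range(1,n):
        if s[i,4]>60:
            q=w[l==i]; r=cv2.minAreaRect((q[:,:2]*1000).astype(np.float32)); print(lo,s[i],np.round(r[0],1),np.round(r[1],1),round(r[2],1),'z',np.round(np.median(q[:,2]),4));b=cv2.boxPoints(r);print(np.round(b).tolist())
for v in (125,132,140): print([ (u,np.round(w[v,u]*1000).astype(int).tolist(),im[v,u].tolist()) for u in list(range(226,248,3))+list(range(344,362,2))])
```

```text
0.056 [227 108 122   5 375] [ 514.7 -130.9] [168.   5.] 8.8 z 0.0591
[[431.0, -141.0], [432.0, -146.0], [598.0, -121.0], [597.0, -116.0]]
0.056 [231 154 118   5 337] [ 524.8 -193.4] [169.1   5. ] 8.8 z 0.059
[[441.0, -204.0], [442.0, -209.0], [609.0, -183.0], [608.0, -178.0]]
0.0635 [ 226  111  131   45 5449] [ 524.4 -161.2] [179.9  59.8] 8.1 z 0.065
[[431.0, -144.0], [440.0, -203.0], [618.0, -178.0], [609.0, -119.0]]
0.0676 [225 100 125   9 545] [ 514.1 -123.6] [167.5   9.3] 8.7 z 0.0683
[[431.0, -132.0], [432.0, -141.0], [598.0, -116.0], [596.0, -106.0]]
0.0676 [230 159  73   7 323] [ 493.8 -205.3] [102.2   8.6] 8.1 z 0.0684
[[443.0, -208.0], [444.0, -217.0], [545.0, -202.0], [544.0, -194.0]]
0.0676 [303 159  43   6 165] [ 574.9 -193. ] [59.4  7.2] 8.1 z 0.0684
[[545.0, -194.0], [546.0, -201.0], [605.0, -192.0], [604.0, -185.0]]
0.055 [ 225  100  132   66 8192] [ 524.2 -160.7] [180.1  88.9] 8.1 z 0.0652
[[429.0, -129.0], [441.0, -217.0], [620.0, -192.0], [607.0, -104.0]]
[(226, [413, -165, 2], [161, 150, 136]), (229, [438, -162, 64], [171, 157, 141]), (232, [442, -161, 64], [173, 1
[... 1276 characters left out ...]
])]
[(226, [416, -188, 6], [208, 198, 151]), (229, [439, -182, 66], [168, 156, 139]), (232, [443, -182, 65], [171, 158, 141]), (235, [447, -181, 65], [169, 156, 139]), (238, [452, -181, 65], [169, 156, 139]), (241, [456, -180, 65], [114, 110, 101]), (244, [460, -179, 65], [167, 156, 140]), (247, [464, -179, 65], [228, 233, 230]), (344, [598, -160, 65], [229, 234, 236]), (346, [601, -159, 66], [234, 239, 242]), (348, [604, -159, 64], [234, 239, 242]), (350, [607, -159, 64], [234, 240, 243]), (352, [610, -158, 64], [234, 239, 241]), (354, [612, -158, 65], [233, 239, 238]), (356, [624, -159, -2], [219, 225, 214]), (358, [627, -158, -4], [233, 239, 228]), (360, [630, -158, -1], [233, 239, 228])]
```

Run:
```python
from h import *
print(np.round(manip.get_state()['joint_pos'],2))
for n in ('w3','scene','side','w2'):
    w=np.load(n+'.npz')['w'];x,y,z=w[...,0],w[...,1],w[...,2]
    m=(x>.63)&(x<.85)&(y>-.35)&(y<-.02)&(z>.02)&(z<.35)
    print(n,m.sum(), np.round(np.percentile(w[m],[0,5,50,95,100],axis=0),3).tolist() if m.sum() else '')
    m=(x>.63)&(x<.80)&(y>-.35)&(y<.3); print(' x edge max z table',np.round(np.nanmax(np.where(m&(abs(z)<.006),x,np.nan)),3))
```

```text
[-0.37  0.34  1.33  0.    1.47 -0.52]
w3 21644 [[0.767, -0.35, 0.02], [0.771, -0.309, 0.047], [0.799, -0.178, 0.178], [0.833, -0.115, 0.235], [0.85, -0.103, 0.24]]
 x edge max z table 0.8
scene 5611 [[0.63, -0.35, 0.02], [0.769, -0.34, 0.036], [0.786, -0.245, 0.165], [0.823, -0.121, 0.24], [0.85, -0.02, 0.339]]
 x edge max z table 0.799
side 2427 [[0.631, -0.35, 0.02], [0.778, -0.29, 0.028], [0.813, -0.142, 0.118], [0.842, -0.104, 0.237], [0.85, -0.02, 0.336]]
 x edge max z table 0.8
w2 0 
 x edge max z table 0.64
```

>>> carry_out([
  [0,0,0,0.149,0],
  [0,0,0,0.149,0],
  [0,0,0,0.149,0],
  [0,0,0,0.149,0],
  [0,0,0,0.149,0],
])

```text
t: 5.7
tool_pos: [0.5737, -0.2107, 0.2964]
orientation: [0.0, 0.885, 0.465, 0.0]
force: [-0.6, 0.7, 0.3]
grip_width: 0.0004
```

>>> carry_out([
  [0,0,0,0.149,0],
  [0,0,0,0.149,0],
  [0,0,0,0.149,0],
  [0,0,0,0.149,0],
  [0,0,0,0.149,0],
])

```text
t: 6.2
tool_pos: [0.5737, -0.2107, 0.2964]
orientation: [-0.0, 0.994, 0.111, 0.0]
force: [0.3, 0.1, 0.2]
grip_width: 0.0007
```

>>> carry_out([
  [0,0,0,0.076,0],
  [0,0,0,0,0],
])

```text
t: 6.4
tool_pos: [0.5737, -0.2108, 0.2964]
orientation: [-0.0, 0.997, 0.076, 0.0]
force: [0.1, -0.6, 0.5]
grip_width: 0.0005
```

```bash
sed -i "s/('fixt',(534,189),.048)/('fixt',(534,189),.048),('stand',(519.5,-162.5),.15)/" fr.py; python3 fr.py
```

```text
6.4 [ 573.7 -210.8  296.4] toolx yaw deg 8.71 z [ 0.001  0.    -1.   ] F [ 0.1 -0.6  0.5] w 0.0005
fixt 20.5 -401.3
stand 46.4 -55.9
```

>>> carry_out([
  [26,-19,0,0,0],
  [26,-19,30,0,0],
  [26,-18,40,0,0],
  [0,0,45,0,0],
  [0,0,45,0,0],
])

```text
t: 6.9
tool_pos: [0.6426, -0.1437, 0.1355]
orientation: [0.0, 0.997, 0.077, 0.001]
force: [0.1, -0.0, 0.1]
grip_width: 0.0008
```

>>> carry_out([
  [0,0,40,0,0],
  [0,0,25,0,0],
  [0,0,0,0,0],
  [0,0,0,0,0],
])

```text
t: 7.3
tool_pos: [0.6426, -0.1452, 0.0725]
orientation: [0.0, 0.997, 0.076, 0.0]
force: [0.5, 0.3, -0.1]
grip_width: 0.0004
```

```bash
python3 fr.py
```

```text
7.3 [ 642.6 -145.2   72.5] toolx yaw deg 8.68 z [ 0.001 -0.    -1.   ] F [ 0.5  0.3 -0.1] w 0.0004
fixt 92.4 -339.1
stand 124.3 -1.3
```

>>> carry_out([
  [0,0,10,0,0],
  [-4,-1,0,0,0],
  [-8,0,0,0,0],
  [-8,0,0,0,0],
  [-8,0,0,0,0],
])

```text
t: 7.8
tool_pos: [0.6138, -0.1492, 0.0625]
orientation: [0.0, 0.997, 0.075, 0.001]
force: [0.4, -0.2, 1.4]
grip_width: 0.0003
```

>>> carry_out([
  [-8,0,0,0,0],
  [-8,0,0,0,0],
  [-7,0,0,0,0],
  [-5,0,0,0,0],
  [0,0,0,0,0],
])

```text
t: 8.3
tool_pos: [0.5856, -0.1532, 0.0617]
orientation: [-0.0, 0.997, 0.075, -0.0]
force: [-0.7, 0.3, -0.0]
grip_width: 0.0003
```

```bash
python3 fr.py
cat > board.py <<'E'
from h import *
import sys
o=np.array([519.5,-162.5]);a=.15
for c in sys.argv[1:]:
    im,d,p=grab(c); w=world(d,p)*1000; np.savez(c+'b.npz',im=im,d=d,w=w/1000); save(im,c+'b.png')
    e=w[...,:2]-o; X=e[...,0]*np.cos(a)+e[...,1]*np.sin(a); Y=-e[...,0]*np.sin(a)+e[...,1]*np.cos(a)
    m=(abs(X+40)<150)&(abs(Y)<24)&(abs(w[...,2]-65.5)<3)
    print(c,m.sum(),'X pct',np.round(np.percentile(X[m],[0,1,2,50,98,99,100])),'z',np.round(np.median(w[...,2][m]),1))
    m=(abs(X+40)<150)&(abs(Y)<24)&(abs(w[...,2]-60)<1.7); print(' floor',m.sum(),np.round(np.percentile(X[m],[2,50,98])) if m.sum() else '')
E
python3 board.py scene side
```

```text
8.3 [ 585.6 -153.2   61.7] toolx yaw deg 8.57 z [-0.001  0.    -1.   ] F [-0.7  0.3 -0. ] w 0.0003
fixt 35.1 -344.3
stand 66.7 -0.7
scene 844 X pct [-133. -132. -131.  -47.   52.   64.   85.] z 66.1
 floor 43 [-129.   67.   85.]
side 594 X pct [-133. -131. -129.  -42.   56.   68.   82.] z 65.0
 floor 51 [-114.   53.   83.]
```

>>> carry_out([
  [-5,0,0,0,0],
  [-5,0,0,0,0],
  [-4,0,0,0,0],
  [0,0,0,0,0],
])

```text
t: 8.8
tool_pos: [0.5718, -0.1552, 0.0617]
orientation: [-0.0, 0.997, 0.075, -0.0]
force: [-0.3, 0.1, 0.3]
grip_width: 0.0003
```

```bash
python3 fr.py; python3 board.py scene side
```

```text
8.8 [ 571.8 -155.2   61.7] toolx yaw deg 8.57 z [-0.001  0.    -1.   ] F [-0.3  0.1  0.3] w 0.0003
fixt 21.3 -345.6
stand 52.8 -0.6
scene 836 X pct [-148. -145. -144.  -60.   40.   54.   79.] z 66.3
 floor 67 [-144.   56.   85.]
side 605 X pct [-145. -144. -141.  -55.   45.   54.   70.] z 64.9
 floor 82 [-145.   48.   85.]
```

>>> carry_out([
  [5,0,0,0,0],
  [0,0,-30,0,0],
  [0,0,-45,0,1],
  [-30,0,-45,0,1],
  [-45,0,-40,0,1],
])

```text
t: 9.4
tool_pos: [0.5148, -0.1644, 0.2138]
orientation: [0.001, 0.997, 0.076, 0.002]
force: [-0.6, -0.2, 1.3]
grip_width: 0.0216
```

>>> carry_out([
  [-45,0,-20,0,1],
  [-40,0,0,0,1],
  [-18,0,0,0,1],
  [0,0,0,0,1],
])

```text
t: 9.8
tool_pos: [0.41, -0.1796, 0.2319]
orientation: [0.0, 0.997, 0.074, 0.0]
force: [0.3, 0.4, -0.9]
grip_width: 0.0536
```

```bash
python3 fr.py; python3 board.py wrist
python3 - <<'E'
from h import *
w=np.load('wristb.npz')['w']; z=w[...,2];x=w[...,0];y=w[...,1]
m=((abs(z-.066)<.0022)&(abs(x-.48)<.2)&(abs(y+.165)<.07)).astype(np.uint8)
m=cv2.morphologyEx(m,cv2.MORPH_OPEN,np.ones((3,3),np.uint8))
n,l,s,c=cv2.connectedComponentsWithStats(m);i=1+np.argmax(s[1:,4]);r=cv2.minAreaRect((w[l==i][:,:2]*1000).astype(np.float32));print(s[i],r)
E
```

```text
9.8 [ 410.  -179.6  231.9] toolx yaw deg 8.49 z [ 0. -0. -1.] F [ 0.3  0.4 -0.9] w 0.0536
fixt -141.6 -362.2
stand -110.9 -0.6
wrist 6366 X pct [-146. -144. -142.  -48.   30.   31.   33.] z 65.0
 floor 1556 [36. 60. 83.]
[ 292   57   53  156 6910] ((463.4598693847656, -170.5142059326172), (178.43101501464844, 59.328792572021484), 8.535124778747559)
```

View pics/wristb.png

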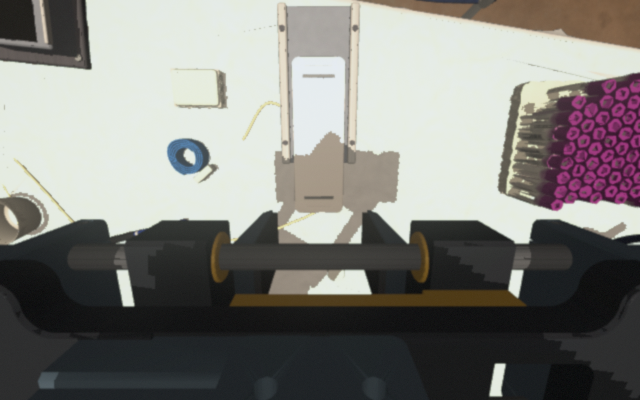

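The board at (318,130) is intact, level and straight; its front end (row 212) overhangs the stand (row 160) by ~61 mm.

>>> carry_out([
  [-10,-1,20,0,1],
  [0,0,30,0,1],
  [0,0,30,0,1],
  [0,0,20,0,1],
  [0,0,0,0,1],
])

```text
t: 10.35
tool_pos: [0.401, -0.1791, 0.1286]
orientation: [-0.002, 0.997, 0.075, -0.003]
force: [-0.1, 0.7, -0.2]
grip_width: 0.091
```

```bash
python3 fr.py
```

```text
10.35 [ 401.  -179.1  128.6] toolx yaw deg 8.62 z [-0.006  0.003 -1.   ] F [-0.1  0.7 -0.2] w 0.091
fixt -150.5 -361.3
stand -119.6 1.3
```

>>> carry_out([
  [-1,1,25,0,1],
  [0,0,25,0,1],
  [0,0,20,0,1],
  [0,0,14,0,1],
  [0,0,0,0,1],
])

```text
t: 10.85
tool_pos: [0.4012, -0.181, 0.0466]
orientation: [-0.001, 0.997, 0.075, -0.001]
force: [-0.6, -0.4, -0.5]
grip_width: 0.0906
```

```bash
python3 fr.py; python3 board.py side
```

```text
10.85 [ 401.2 -181.    46.6] toolx yaw deg 8.6 z [-0.002  0.001 -1.   ] F [-0.6 -0.4 -0.5] w 0.0906
fixt -150.4 -363.2
stand -119.7 -0.6
side 366 X pct [-146. -144. -144.  -23.   32.   34.   74.] z 64.8
 floor 92 [-141.   57.   83.]
```

>>> carry_out([
  [0,0,2,0,1],
  [0,0,0,0,0.5],
  [0,0,0,0,0.5],
  [0,0,0,0,0.5],
  [0,0,0,0,0.5],
], squeeze=35)

```text
t: 11.4
tool_pos: [0.4007, -0.1813, 0.0459]
orientation: [0.0, 0.997, 0.075, 0.0]
force: [-0.3, -0.1, 0.7]
grip_width: 0.0624
```

>>> carry_out([
  [0,0,0,0,0.5],
  [0,0,0,0,0.5],
])

```text
t: 11.6
tool_pos: [0.4006, -0.1812, 0.0457]
orientation: [0.0, 0.997, 0.075, 0.0]
force: [-0.9, 0.4, 2.3]
grip_width: 0.0598
```

```bash
python3 fr.py
```

```text
11.6 [ 400.6 -181.2   45.7] toolx yaw deg 8.58 z [ 0. -0. -1.] F [-0.9  0.4  2.3] w 0.0598
fixt -151.0 -363.4
stand -120.4 -0.7
```

>>> carry_out([
  [0,0,-6,0,0.5],
  [0,0,-10,0,0.5],
  [0,0,-18,0,0.5],
  [0,0,-25,0,0.5],
  [0,0,-30,0,0.5],
])

```text
t: 12.1
tool_pos: [0.3998, -0.1809, 0.1355]
orientation: [-0.0, 0.997, 0.075, -0.001]
force: [0.4, -0.6, -0.9]
grip_width: 0.0592
```

>>> carry_out([
  [0,0,-30,0,0.5],
  [0,0,-25,0,0.5],
  [0,0,-10,0,0.5],
  [0,0,0,0,0.5],
])

```text
t: 12.5
tool_pos: [0.4011, -0.1815, 0.2009]
orientation: [0.001, 0.997, 0.075, 0.001]
force: [0.3, 0.6, -1.0]
grip_width: 0.0593
```

```bash
python3 fr.py
cat > held.py <<'E'
from h import *
from scipy.spatial.transform import Rotation as R
s=manip.get_state(); q=s['orientation']; M=R.from_quat([q[1],q[2],q[3],q[0]]).as_matrix(); t=np.array(s['tool_pos'])
im,d,p=grab('wrist'); w=world(d,p); save(im,'held.png'); np.savez('held.npz',w=w,im=im)
T=(w-t)@M   # tool coords
m=((abs(T[...,1])<.05)&(T[...,0]>.0)&(T[...,0]<.2)&(abs(T[...,2]+.019)<.022)&(np.arange(400)[:,None]<214)).astype(np.uint8)
n,l,st,c=cv2.connectedComponentsWithStats(m);i=1+np.argmax(st[1:,4]);Q=T[l==i]*1000
A=np.c_[Q[:,:2],np.ones(len(Q))]; k=np.linalg.lstsq(A,Q[:,2],rcond=None)[0]
r=cv2.minAreaRect(Q[:,:2].astype(np.float32))
print(len(Q),'tool rect',np.round(r[0],1),np.round(r[1],1),round(r[2],2),'slope z/x deg',np.round(np.degrees(k[0]),2),'roll',np.round(np.degrees(k[1]),2),'z at 0',round(k[2],1),'xmax',np.round(np.percentile(Q[:,0],99.5),1),'resid',np.std(A@k-Q[:,2]))
E
python3 held.py
```

```text
12.5 [ 401.1 -181.5  200.9] toolx yaw deg 8.59 z [ 0.003 -0.001 -1.   ] F [ 0.3  0.6 -1. ] w 0.0593
fixt -150.5 -363.7
stand -119.9 -1.1
24723 tool rect [70.9  0.6] [110.9  76.4] 0.53 slope z/x deg 0.18 roll 0.01 z at 0 -19.0 xmax 125.3 resid 0.9558121384584671
```

View pics/held.png

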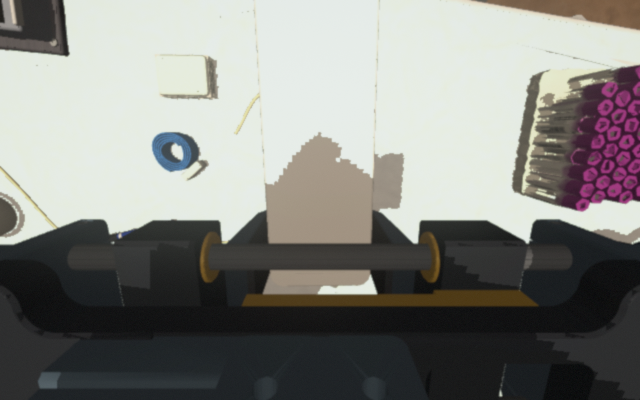

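>>> carry_out([
  [0,0,0,0.102,0.5],
  [8,-20,0,0,0.5],
  [8,-30,0,0,0.5],
  [8,-36,0,0,0.5],
  [8,-36,0,0,0.5],
])

```text
t: 13.05
tool_pos: [0.4256, -0.0565, 0.1977]
orientation: [-0.0, 1.0, 0.023, -0.002]
force: [1.7, -0.3, -0.3]
grip_width: 0.0599
```

>>> carry_out([
  [8,-36,0,0,0.5],
  [8,-36,0,0,0.5],
  [8,-36,0,0,0.5],
  [8,-36,0,0,0.5],
  [8,-36,0,0,0.5],
])

```text
t: 13.55
tool_pos: [0.4569, 0.1252, 0.1976]
orientation: [0.0, 1.0, 0.024, -0.002]
force: [1.5, -0.0, -1.3]
grip_width: 0.0594
```

>>> carry_out([
  [8,-36,0,0,0.5],
  [3,-22,0,0,0.5],
  [0,0,0,0,0.5],
  [0,0,0,0,0.5],
])

```text
t: 13.95
tool_pos: [0.4652, 0.182, 0.1979]
orientation: [0.001, 1.0, 0.024, -0.002]
force: [-0.3, -0.8, -1.5]
grip_width: 0.0595
```

```bash
python3 fr.py
cat > fb.py <<'E'
from h import *
import sys
o=np.array([534,189]);a=.048; zt=float(sys.argv[1])
for c in sys.argv[2:]:
    im,d,p=grab(c); save(im,c+'f.png'); w=world(d,p)*1000; np.savez(c+'f.npz',im=im,w=w)
    e=w[...,:2]-o; X=e[...,0]*np.cos(a)+e[...,1]*np.sin(a); Y=-e[...,0]*np.sin(a)+e[...,1]*np.cos(a)
    m=((abs(X)<130)&(abs(Y)<60)&(abs(w[...,2]-zt)<6)&(im.min(-1)>120)).astype(np.uint8)
    if not m.any(): print(c,'none'); continue
    n,l,s,_=cv2.connectedComponentsWithStats(m);i=1+np.argmax(s[1:,4]); q=l==i
    r=cv2.minAreaRect(np.c_[X[q],Y[q]].astype(np.float32))
    Z=w[...,2][q]; k=np.linalg.lstsq(np.c_[X[q],Y[q],np.ones(q.sum())],Z,rcond=None)[0]
    print(c,q.sum(),'rect fixt',np.round(r[0],1),np.round(r[1],1),round(r[2],1),'X',np.round(np.percentile(X[q],[.5,99.5])),'z med',round(np.median(Z),1),'slopes deg',np.round(np.degrees(k[:2]),1))
    m=(abs(X-30)<22)&(Y>-5)&(Y<135)&(w[...,2]>105)&(w[...,2]<150)&(im.max(-1)<70)
    if m.any(): print('  dark knob', m.sum(),np.round([np.median(X[m]),np.median(Y[m]),np.median(w[...,2][m])]))
E
python3 fb.py 220 scene side
```

```text
13.95 [465.2 182.  197.9] toolx yaw deg 2.8 z [-0.003 -0.002 -1.   ] F [-0.3 -0.8 -1.5] w 0.0595
fixt -69.1 -3.7
stand -2.2 348.7
scene 152 rect fixt [ 27.2 -29.4] [128.6  38.2] 17.9 X [-34.  84.] z med 217.5 slopes deg [-0.3  0.5]
  dark knob 11 [ 28.  39. 111.]
side 467 rect fixt [23.  -1.8] [125.6  61.6] 0.0 X [-38.  85.] z med 216.9 slopes deg [-0.  0.]
  dark knob 118 [ 25. 112. 127.]
```

>>> carry_out([
  [1,-3,15,0,0.5],
  [0,0,28,0,0.5],
  [0,0,30,0,0.5],
  [0,0,28,0,0.5],
  [0,0,18,0,0.5],
])

```text
t: 14.55
tool_pos: [0.4658, 0.1836, 0.0786]
orientation: [0.001, 1.0, 0.023, -0.001]
force: [-0.1, 0.2, -1.0]
grip_width: 0.0596
```

>>> carry_out([
  [0,0,14,0,0.5],
  [0,0,0,0,0.5],
  [0,0,0,0,0.5],
])

```text
t: 14.85
tool_pos: [0.4673, 0.1846, 0.0668]
orientation: [0.0, 1.0, 0.023, 0.0]
force: [0.8, 1.1, -1.3]
grip_width: 0.0596
```

```bash
python3 fr.py; python3 fb.py 86 scene side wrist
```

```text
14.85 [467.3 184.6  66.8] toolx yaw deg 2.67 z [ 0. -0. -1.] F [ 0.8  1.1 -1.3] w 0.0596
fixt -66.9 -1.2
stand 0.2 351.0
scene 111 rect fixt [ 69.3 -14.5] [82.8 41. ] 51.9 X [30. 88.] z med 86.8 slopes deg [-2.4  1.1]
  dark knob 2 [ 35.  39. 112.]
side 421 rect fixt [50.   1.8] [75.6 63.5] 0.3 X [14. 87.] z med 86.3 slopes deg [-0.1 -0. ]
  dark knob 119 [ 25. 113. 128.]
wrist 27613 rect fixt [-1.8 -0.1] [124.2  60.5] 0.8 X [-63.  59.] z med 86.5 slopes deg [-0.2  0. ]
  dark knob 5837 [ 28.  99. 127.]
```

View pics/wristf.png

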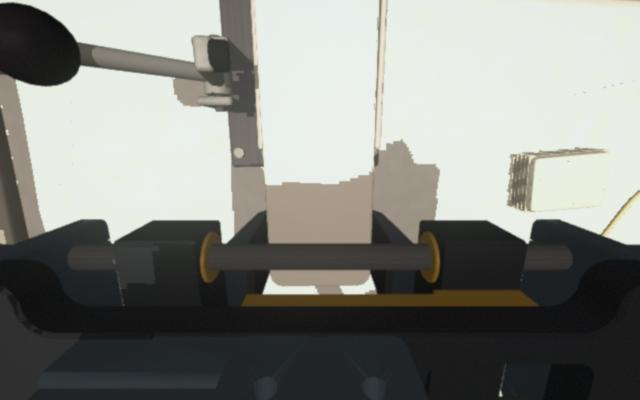

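Board centred between the lips (columns 258 and 382), hold-down open on the left. Lowering gently.

>>> carry_out([
  [0,0,8,0,0.5],
  [0,0,8,0,0.5],
  [0,0,6,0,0.5],
  [0,0,3,0,0.5],
  [0,0,0,0,0.5],
])

```text
t: 15.5
tool_pos: [0.4667, 0.1853, 0.0408]
orientation: [0.0, 1.0, 0.024, -0.001]
force: [0.1, 1.1, -0.2]
grip_width: 0.0598
```

>>> carry_out([
  [0,0,2,0,0.5],
  [0,0,1,0,0.5],
  [0,0,0,0,0.5],
])

```text
t: 15.8
tool_pos: [0.4671, 0.1854, 0.0386]
orientation: [-0.0, 1.0, 0.024, 0.0]
force: [0.5, 0.6, -0.9]
grip_width: 0.0595
```

```bash
python3 fr.py; python3 fb.py 57 side wrist
```

```text
15.8 [467.1 185.4  38.6] toolx yaw deg 2.74 z [ 0.  0. -1.] F [ 0.5  0.6 -0.9] w 0.0595
fixt -67.0 -0.4
stand 0.2 351.8
side 420 rect fixt [52.9 -4. ] [80.3 73.4] 1.4 X [16. 91.] z med 57.3 slopes deg [-0.5  1.4]
  dark knob 116 [ 25. 112. 128.]
wrist 27587 rect fixt [-2.6  0.2] [124.3  60.4] 0.7 X [-63.  58.] z med 57.5 slopes deg [-0.3 -0. ]
  dark knob 1516 [ 28.  41. 111.]
```

>>> carry_out([
  [0,0,1,0,0.5],
  [0,0,0,0,0.5],
])

```text
t: 16.1
tool_pos: [0.4671, 0.1854, 0.0375]
orientation: [0.0, 1.0, 0.024, 0.0]
force: [0.6, 0.7, -1.5]
grip_width: 0.0595
```

>>> carry_out([
  [0,0,1,0,0.5],
  [0,0,0,0,0.5],
])

```text
t: 16.3
tool_pos: [0.467, 0.1854, 0.0364]
orientation: [0.0, 1.0, 0.024, -0.0]
force: [-0.4, 0.2, -0.9]
grip_width: 0.0593
```

>>> carry_out([
  [0,0,0.5,0,0.5],
  [0,0,0,0,0.5],
])

```text
t: 16.5
tool_pos: [0.4671, 0.1854, 0.036]
orientation: [-0.0, 1.0, 0.024, 0.0]
force: [-0.1, -0.4, -0.1]
grip_width: 0.0594
```

>>> carry_out([
  [0,0,0.5,0,0.5],
  [0,0,0,0,0.5],
])

```text
t: 16.7
tool_pos: [0.4672, 0.1854, 0.0357]
orientation: [-0.0, 1.0, 0.024, 0.0]
force: [-0.3, -0.8, 1.4]
grip_width: 0.0597
```

>>> carry_out([
  [0,0,0.5,0,0.5],
  [0,0,0,0,0.5],
])

```text
t: 16.9
tool_pos: [0.4672, 0.1854, 0.0354]
orientation: [-0.0, 1.0, 0.024, 0.0]
force: [-1.5, -0.5, 3.1]
grip_width: 0.0594
```

```bash
python3 fb.py 56 wrist
```

```text
wrist 27762 rect fixt [-2.7 -0. ] [123.9  62.7] 1.3 X [-63.  58.] z med 55.0 slopes deg [ 0.3 -0. ]
  dark knob 1512 [ 28.  41. 111.]
```

>>> carry_out([
  [0,0,0,0,0.7],
  [0,0,0,0,0.8],
  [0,0,0,0,0.9],
  [0,0,0,0,0.9],
])

```text
t: 17.35
tool_pos: [0.4671, 0.1854, 0.0349]
orientation: [0.0, 1.0, 0.024, -0.0]
force: [-0.3, 0.4, -0.4]
grip_width: 0.0817
```

```bash
python3 fr.py; python3 fb.py 56 side wrist
```

```text
17.35 [467.1 185.4  34.9] toolx yaw deg 2.74 z [-0. -0. -1.] F [-0.3  0.4 -0.4] w 0.0817
fixt -67.0 -0.4
stand 0.2 351.8
side 475 rect fixt [41.4  0.3] [ 82.4 105.8] 89.6 X [-7. 93.] z med 54.6 slopes deg [-0.7 -0. ]
  dark knob 109 [ 24. 112. 127.]
wrist 27890 rect fixt [-2.8  0.2] [123.3  62.2] 0.8 X [-63.  58.] z med 54.9 slopes deg [-0.1 -0. ]
  dark knob 1525 [ 28.  41. 111.]
```

>>> carry_out([
  [0,0,-20,0,0.9],
  [0,0,-40,0,0.9],
  [0,0,-45,0,0.5],
  [0,0,-45,0,0],
  [10,-15,-35,0,0],
])

```text
t: 17.95
tool_pos: [0.4759, 0.2, 0.223]
orientation: [-0.0, 1.0, 0.023, 0.001]
force: [0.6, 0.3, -0.7]
grip_width: 0.061
```

```bash
python3 fr.py; python3 fb.py 56 wrist scene
python3 - <<'E'
from h import *
for n in ('scene','side'):
    w=np.load(n+'.npz')['w'];x,y,z=w[...,0],w[...,1],w[...,2]
    m=(x>.48)&(x<.66)&(y>.27)&(y<.45)&(z>-.02)&(z<.4); print(n,m.sum(),np.round(np.percentile(z[m],[50,98,100]),3)); k=m&(z>.02); print(np.round(w[k][:,:2].min(0),3),np.round(w[k][:,:2].max(0),3)) if k.any() else 0
E
```

```text
17.95 [475.9 200.  223. ] toolx yaw deg 2.67 z [ 0.002  0.    -1.   ] F [ 0.6  0.3 -0.7] w 0.061
fixt -57.5 13.8
stand 11.1 364.9
wrist 7759 rect fixt [-2.   0.4] [181.2  62.1] 0.3 X [-91.  86.] z med 54.9 slopes deg [-0.1 -0. ]
  dark knob 186 [ 31.  95. 125.]
scene 836 rect fixt [ 1.8 -2.9] [193.2  83.1] 0.9 X [-92.  91.] z med 55.8 slopes deg [-0.4 -0.7]
  dark knob 68 [ 26. 101. 125.]
scene 1820 [0.006 0.071 0.075]
[0.481 0.425] [0.581 0.45 ]
side 4028 [0.005 0.071 0.074]
[0.48  0.431] [0.579 0.45 ]
```

View pics/wristf.png

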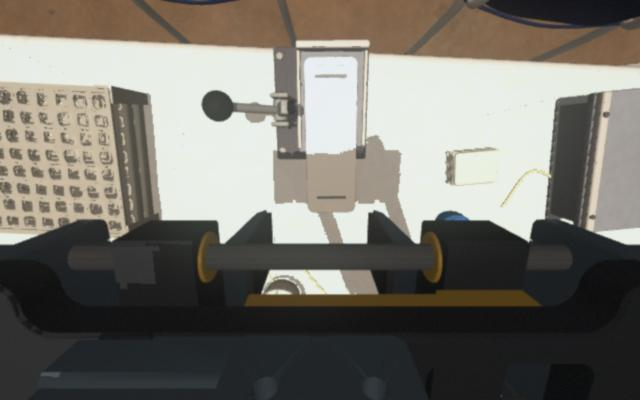

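The board lies flat between the lips at (330,130), its far end close to the stop; the knob is open at (217,105). Now I go outside the knob.

>>> carry_out([
  [18,-32,0,0,0],
  [18,-36,0,0,0],
  [18,-36,0,0,0],
  [18,-32,0,0,0],
  [15,-2,0,0,0],
])

```text
t: 18.55
tool_pos: [0.5565, 0.3464, 0.2181]
orientation: [-0.0, 1.0, 0.026, -0.001]
force: [0.4, -0.7, 0.4]
grip_width: 0.0128
```

>>> carry_out([
  [0,0,25,0,0],
  [0,0,35,0,0],
  [0,0,30,0,0],
  [0,0,10,0,0],
  [0,0,0,0,0],
])

```text
t: 19.05
tool_pos: [0.5556, 0.3422, 0.1179]
orientation: [0.001, 1.0, 0.024, -0.002]
force: [0.7, 0.3, 0.2]
grip_width: 0.0004
```

```bash
python3 fr.py
```

```text
19.05 [555.6 342.2 117.9] toolx yaw deg 2.74 z [-0.004 -0.002 -1.   ] F [0.7 0.3 0.2] w 0.0004
fixt 28.9 151.9
stand 111.1 493.6
```

>>> carry_out([
  [1,7,4,0,0],
  [0,8,0,0,0],
  [0,7,-5,0,0],
  [0,7,-5,0,0],
  [0,9,-4,0,0],
])

```text
t: 19.55
tool_pos: [0.5598, 0.3067, 0.1328]
orientation: [-0.003, 1.0, 0.023, 0.001]
force: [-4.1, 7.5, 8.8]
grip_width: 0.0006
```

>>> carry_out([
  [0,9,-3,0,0],
  [0,9,-2,0,0],
  [0,10,-1,0,0],
  [0,8,0,0,0],
  [0,8,1,0,0],
])

```text
t: 20.05
tool_pos: [0.5617, 0.2599, 0.1354]
orientation: [0.0, 1.0, 0.024, 0.0]
force: [-0.7, 0.5, 0.1]
grip_width: 0.0005
```

>>> carry_out([
  [0,5,1,0,0],
  [0,5,1,0,0],
  [0,0,0,0,0],
  [0,0,0,0,0],
])

```text
t: 20.45
tool_pos: [0.5621, 0.2509, 0.1327]
orientation: [0.0, 1.0, 0.024, -0.0]
force: [0.1, -0.6, 0.5]
grip_width: 0.0003
```

```bash
python3 fr.py; python3 fb.py 56 scene side; python3 -c "
from h import *
print(cams.mark_of('side','knob')[:1])"
```

```text
20.45 [562.1 250.9 132.7] toolx yaw deg 2.73 z [-0. -0. -1.] F [ 0.1 -0.6  0.5] w 0.0003
fixt 31.0 60.5
stand 103.9 402.4
scene 699 rect fixt [ 1.5 -0.2] [ 79.6 190.4] 88.8 X [-92.  93.] z med 56.2 slopes deg [-0.2 -0.9]
  dark knob 120 [ 25.  17. 137.]
side 1094 rect fixt [-14.8   0.4] [155.4  63.4] 0.2 X [-92.  59.] z med 55.0 slopes deg [ 0.1 -0.1]
  dark knob 137 [ 23.  23. 136.]
[{'position': [0.5685, 0.2068, 0.1302], 'conf': 0.66}]
```

>>> carry_out([
  [0,-5,-30,0,0],
  [0,0,-45,0,0],
  [-30,0,-35,0,0],
  [-45,0,0,0,0],
  [-40,20,0,0,0],
])

```text
t: 21.1
tool_pos: [0.447, 0.232, 0.2442]
orientation: [-0.001, 1.0, 0.025, 0.001]
force: [0.4, -0.1, 0.2]
grip_width: 0.0006
```

>>> carry_out([
  [0,30,0,0,0],
  [0,0,0,0,0],
])

```text
t: 21.3
tool_pos: [0.4482, 0.1986, 0.2438]
orientation: [0.0, 1.0, 0.023, 0.001]
force: [-0.1, -0.3, -0.2]
grip_width: 0.0003
```

```bash
python3 fr.py; python3 fb.py 56 wrist scene
python3 - <<'E'
from h import *
for t in ('knob','bed'): print(t,cams.mark_of('wrist',t)[:1])
for t in ('swab_stack','tourniquet'): print(t,cams.mark_of('scene',t)[:1])
im=cv2.imread('pics/wristf.png'); cv2.imwrite('pics/fin.png',im)
E
```

```text
21.3 [448.2 198.6 243.8] toolx yaw deg 2.68 z [ 0.001 -0.001 -1.   ] F [-0.1 -0.3 -0.2] w 0.0003
fixt -85.3 13.7
stand -16.6 367.7
wrist 6518 rect fixt [-1.8  0.2] [181.6  61.7] 0.1 X [-91.  87.] z med 54.9 slopes deg [-0.1 -0. ]
  dark knob 627 [ 28.  15. 137.]
scene 820 rect fixt [0.3 2.1] [190.7  91. ] 0.4 X [-93.  91.] z med 55.8 slopes deg [-0.3 -0.3]
  dark knob 70 [ 26.   9. 134.]
knob [{'position': [0.5624, 0.2048, 0.1269], 'conf': 0.69}]
bed []
swab_stack [{'position': [0.5022, -0.0042, 0.0004], 'conf': 0.9}]
tourniquet [{'position': [0.4088, 0.0024, 0.0002], 'conf': 0.6}]
```

View pics/fin.png

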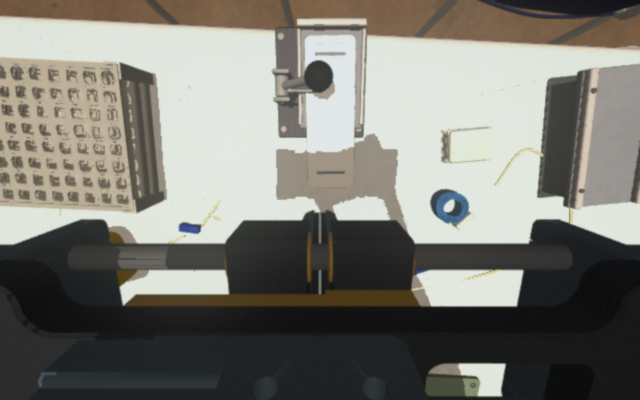

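The board lies flat in the bed (330,100), the knob is back over it (318,75), and the bystanders are where they were. Handing in.

```bash
python3 -c "
from h import *
print(manip.close_job())"
```

```text
the job is handed in; nothing more can be done
None
```

The arm board is clamped in the wrapping fixture and the job is handed in, at about 21.5 s on the robot's clock. I threw the hold-down open by its knob and slid the 180 × 60 mm board until it stuck out about 60 mm. I then gripped it by its two sides, set it down on the bed with light contact (about 3 N), let go, and threw the hold-down back over.

**Last checks:**
- **Board:** It is flat to about 0.1°, with its centre at fixture x ≈ −2 mm and y ≈ 0. The far end is about 6–7 mm from the end stop.
- **Hold-down:** The knob is at about fixture y +14 mm and 127 mm high, which matches the values given for resting on a board.
- **Bystanders:** The swab stack and tourniquet moved no more than the measurement error.
- **Robot:** The arm is clear of everything.

**Checks that failed or disagreed:**
- The scene camera's board-outline fit read too large because it took in the fixture's lips and end stop. I used the wrist camera's fit instead.
- The trained network did not find the bed point in the last picture. The board covers it.

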